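# Put mixed-up lift-out baskets back into their own tubs

### The arm

A 6-joint arm with a two-finger parallel gripper is mounted at the origin on the work surface. World frame = base frame: x ahead of the robot, y to its left, z up, the work surface at z = 0. Lengths are in m, angles in rad, forces in N, time in s.
With the tool pointing down it reaches from about 0.4 to 0.825 m from the base axis. Payload 7 kg.
Tool frame: the origin (TCP) lies at the centre of the arm's flange, where the gripper is bolted on; the fingertips stand 178 mm ahead of it and the grasp point (between the pads) lies 159 mm ahead of it; z points along the fingers, y is the direction in which the jaws open and shut (so a half turn about z gives the same grasp; the last joint's range is limited). The gripper opens to 88 mm and grips with 3 to 60 N. Pads are 19 mm wide; open, the fingers measure 130 mm over their backs; the gripper's body (78 mm by 193 mm) begins 47 mm behind the grasp point.
Start: joints at [-0.847, 0.359, 0.012, 0, -1.224, -0.288], TCP at [0.285, -0.612, 0.405] pointing down, gripper open.
Joint ranges: [-3.07, 3.07], [-1.43, 2.12], [-1.02, 1.25], [-3.03, 1.67], [-3.05, -0], [-3.03, 3.03]. Speed limits (rad/s): [2.39, 2.39, 3.01, 3.14, 3.14, 3.14].

### API

Orientations are given as [roll, pitch, yaw] about the fixed x, y, z axes, in that order (R = Rz(yaw) Ry(pitch) Rx(roll)).
In Python, from station import arm gives the robot as it stands.
- The arm moves only by the shell command python3 -m handwheel 'ROWS' [OPENING] [FORCE]. ROWS is JSON, a list of rows, each a list of 4 numbers: the shift along the world's x, y, z in cm, then the turn about the world's z in rad. In form: [[dx, dy, dz, yaw], ...]. A call has 1 to 20 rows; each row shifts and turns the commanded pose from where the row before left it; what a row does not reach is not made up. A row lasts 1/10 s, in which the tool goes at most 50 mm and 8.59 degrees, less where a joint would pass 70% of its speed; a pose out of reach is approached as far as the arm can. A call is refused whole if a number of a shift passes 5 or a number of a turn 0.15, either way. A call with a gripper value outside its range is refused whole. OPENING is the closure, from 0 (fully open) to 1 (shut), set as the call begins (- or left out, the last holds). The fingers move at their own pace and stop on an object; FORCE is the grip in N (left out, the last holds). Time passes only in rows, so rows that do not move let the fingers close. It gives the time, the measured TCP pose, the force and the opening at its end, in the units of the state.
- arm.get_state(): the state, without advancing time (a new reading comes with each control period).
- arm.grab_frame(name): name is "side" or "top"; returns a dict with "image" (480x640x3 uint8, red, green, blue), "depth" (480x640 float32, m along the optical axis (not along the pixel's ray), 0 where there is no reading), "vfov" (degrees; the focal length in pixels is half the picture's height over the tangent of half this angle, whatever the lens; pixels are square), "cx", "cy" (the principal point, pixels), "rvec" (rotation vector, rad) and "tvec" (3), from world to camera coordinates, as OpenCV has them. Camera axes: x right, y down, z forward; pixel columns grow to the right and rows downward; lengths in m; the calibration is good to about 2 mm. A picture is of the moment at which its call begins.
- arm.job_done(): hands the job in, once; it reports no verdict.
The state is a dict: "t": time; "q": joint angles; "qd": joint speeds; "joint_efforts": joint torques, N m; "eef_pos": TCP position; "ee_rot": TCP orientation; "force": force on the tool from outside, world axes, zero at the start; "moment": the same for the moment, N m; "width": finger opening in m.
Only numpy, scipy, OpenCV 4.12 (cv2) and the standard library are available. Lean on these libraries where they do the work, as an engineer would, in place of code of your own. Each camera call takes 0.05 s, during which the arm holds its last target.

### The job

The three white lift-out baskets have been put back in the wrong grey tubs. Park one on the empty black rubber mat and move them round until each basket is in the tub of its own shape, pressed lightly home so that its flange lies on the rim all round, without forcing it. Leave the tubs where they stand and do not disturb the cable reel, the roll of tape or the small blue bin.

Things in the scene. Friction and masses are not known exactly. Their poses are not given: they have to be found in the camera images.
- round_basket: Round white plastic basket, slatted sides, origin at the centre of its underside. 96 mm across at the underside, 117 under the flange; flange 132. Flange on top, 52-56 mm up. Fixed arched handle; its grip is a bar 12 mm wide, 14 high, 70 long, along the basket's y, its middle 98 mm straight above the origin. About 0.15 kg. Starts on top of the square tub.
- square_basket: Small square white plastic basket, slatted sides, origin at the centre of its underside. 64 mm a side at the underside, 81 under the flange; flange 96. Flange on top, 52-56 mm up. Fixed arched handle; its grip is a bar 12 mm wide, 14 high, 70 long, along the basket's y, its middle 98 mm straight above the origin. About 0.15 kg. Starts inside the oblong tub.
- oblong_basket: Oblong white plastic basket, slatted sides, origin at the centre of its underside. Long side along x: 124 x 64 mm at the underside, 141 x 81 under the flange; flange 156 x 96. Flange on top, 52-56 mm up. Fixed arched handle; its grip is a bar 12 mm wide, 14 high, 70 long, along the basket's y, its middle 98 mm straight above the origin. About 0.15 kg. Starts on top of the round tub.
- round_tub: Round grey plastic tub, tapered, 65 mm high, loose, 0.35 kg. Origin: centre of its underside. Inside 122 mm across at the mouth, 104 at the floor; 150 over the lip. Its basket is home with its flange on the rim: basket underside 13 mm above the tub's, 2.5 mm side play. Any turn of the basket fits.
- square_tub: Small square grey plastic tub, tapered, 65 mm high, loose, 0.35 kg. Origin: centre of its underside. Sides along x and y. Inside 86 mm a side at the mouth, 72 at the floor; 114 over the lip. Its basket is home with its flange on the rim: basket underside 13 mm above the tub's, 2.5 mm side play. The basket fits in any quarter turn.
- oblong_tub: Oblong grey plastic tub, tapered, 65 mm high, loose, 0.35 kg. Origin: centre of its underside. Long side along x. Inside 146 x 86 mm at the mouth, 132 x 72 at the floor; 174 x 114 over the lip. Its basket is home with its flange on the rim: basket underside 13 mm above the tub's, 2.5 mm side play. The basket fits either way round.
- mat: Flat square black ribbed rubber draining mat, 150 x 150 mm, 5 mm thick, fixed; empty at the start. Origin: centre of its underside.
- cable_reel: Small reel of white cable with black flanges standing on end, 80 mm across, 55 mm high, beyond the tubs. Origin: centre of its underside. A bystander.
- tape_roll: Roll of grey tape lying flat, 68 mm across, 25 mm high, on the robot's side of the tubs. Origin: centre of its underside. A bystander.
- small_bin: Small blue open-fronted stock bin with a few bolts in it, 85 x 58 mm, 45 mm high, on the robot's side of the tubs. Origin: centre of its underside. A bystander.
Mind the look-alikes: they are no part of the job. Leave any yellow look-alike of the round_basket alone.

How it is judged:
By the outcome, as a careful person would: the job done as asked, in the order asked, and still so for the second after the job is handed in, with the robot touching nothing.
It also fails if it takes over 120 s, if anything falls off the work surface, if the arm or the gripper's body presses on something with over 40 N, if the wrist force passes 120 N, or if a joint passes its speed limit or range.

## Working session

There is one attempt and no reset: what is moved stays moved. The work goes in short steps, Python scripts to look and compute and a shell command to move; the robot and the scene stay as the last step left them, time stands still between calls to the robot, and variables do not carry over. Pictures are saved under pics/ and viewed, and the job is handed in when it is done.

```bash
ls; mkdir -p pics
python3 - <<'E'
from station import arm
import cv2,numpy as np
s=arm.get_state();print({k:np.round(v,3).tolist() for k,v in s.items()})
for n in("side","top"):
    f=arm.grab_frame(n);np.savez(f"pics/{n}0.npz",**f);cv2.imwrite(f"pics/{n}0.png",f["image"][:,:,::-1]);print(n,f["vfov"],f["cx"],f["cy"],f["rvec"],f["tvec"],(f["depth"]>0).mean())
E
```

```text
pics
{'t': 0.0, 'q': [-0.847, 0.359, 0.011, -0.0, -1.224, -0.288], 'qd': [-0.0, 0.0, -0.0, -0.0, -0.0, -0.0], 'joint_efforts': [-0.002, -58.272, 29.305, 6.997, 0.007, -0.0], 'eef_pos': [0.285, -0.612, 0.404], 'ee_rot': [3.14, -0.0, -2.706], 'force': [-0.484, -0.075, 0.143], 'moment': [-0.01, 0.039, 0.039], 'width': 0.088}
side 51.97043150818435 316.14101641469745 234.2479432995772 [ 0.59418038 -2.58999969  1.22839554] [0.48805941 0.20743772 0.7325366 ] 0.99611328125
top 44.85147799486638 322.0154236023276 234.38695666934797 [ 2.1475026  -2.1872133   0.13146124] [1.63613709e-04 5.53164891e-01 1.05269516e+00] 0.9960091145833333
```

View pics/top0.png

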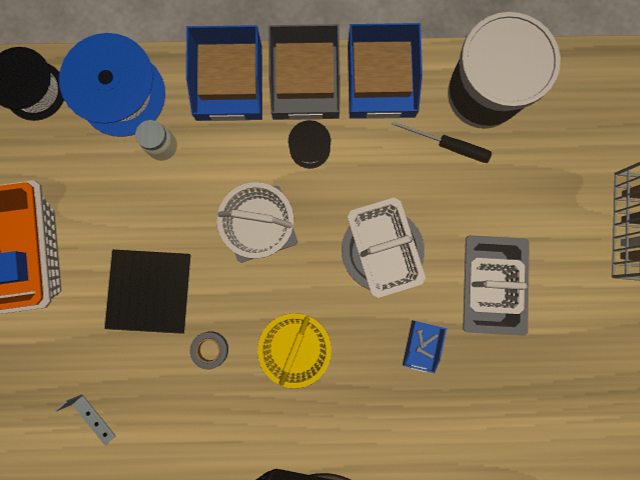

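View pics/side0.png

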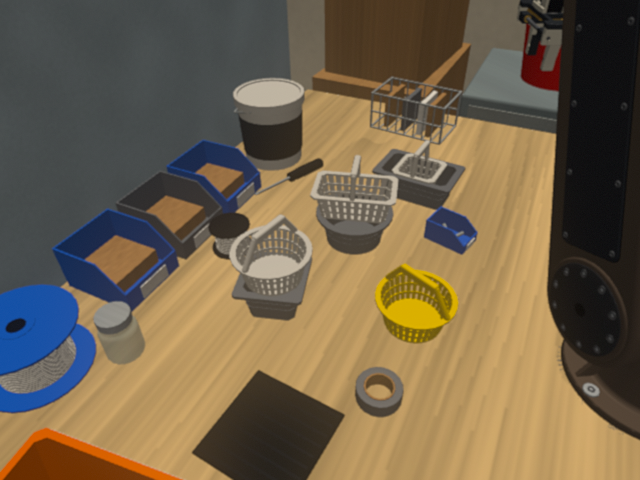

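```bash
cat > h.py <<'E'
import cv2,numpy as np
def load(n,tag=None):
    f=dict(np.load(f"pics/{n}{tag}.npz"));return f
def grab(n,tag):
    from station import arm
    f=arm.grab_frame(n);np.savez(f"pics/{n}{tag}.npz",**f);cv2.imwrite(f"pics/{n}{tag}.png",f["image"][:,:,::-1]);return f
def cloud(f):
    R=cv2.Rodrigues(f["rvec"])[0];t=f["tvec"].ravel();fl=240/np.tan(np.radians(f["vfov"])/2)
    v,u=np.mgrid[:480,:640];d=f["depth"]
    c=np.stack([(u-f["cx"])/fl*d,(v-f["cy"])/fl*d,d],-1)
    return (c-t)@R
def ray(f,uv,z):
    R=cv2.Rodrigues(f["rvec"])[0];t=f["tvec"].ravel();fl=240/np.tan(np.radians(f["vfov"])/2)
    uv=np.asarray(uv,float).reshape(-1,2)
    d=np.c_[(uv[:,0]-f["cx"])/fl,(uv[:,1]-f["cy"])/fl,np.ones(len(uv))]@R
    o=-R.T@t
    return o+d*((z-o[2])/d[:,2])[:,None]
def hsv(f): return cv2.cvtColor(f["image"],cv2.COLOR_RGB2HSV)
def rect(P):
    r=cv2.minAreaRect((P[:,:2]*1000).astype(np.float32));return np.round(r[0],1),np.round(r[1],1),round(r[2],1)
E
python3 - <<'E'
from h import *
f=load("top","0");P=cloud(f);H=hsv(f)
roi={"rb":(205,165,305,270),"ob":(335,190,435,305),"sb":(455,230,540,340),"yl":(250,305,340,395),"mat":(95,240,200,340),"bin":(395,312,455,380),"tape":(185,325,235,375),"reel":(280,115,335,172)}
for k,(a,b,c,d) in roi.items():
    p=P[b:d,a:c].reshape(-1,3);h=H[b:d,a:c].reshape(-1,3)
    m=p[:,2]>.004
    print(k,"maxz",p[:,2].max().round(3))
    hist,e=np.histogram(p[m,2],np.arange(0,.2,.01));print(hist)
    if k in("mat","bin","tape","reel","yl"):print(rect(p[m]))
E
```

```text
rb maxz 1.108
[ 165    0    0    0    2    8 1518  661  247  158  280  531  858   41
   47   48  239  123    0]
ob maxz 1.108
[ 291   31   21   40   23   41 2219  819  275  138  326  526 1134   11
   18   16  193  147    0]
sb maxz 1.108
[ 516  788  297  279  286  335 2897  397   14   17   19  265   42    0
    0    0    0    0    0]
yl maxz 1.108
[ 910  166  201  253  175 1179   60   39   43   49  294    1    0    0
    0    0    0    0    0]
(array([345.1,  44.7]), array([167.2, 172.9]), 89.7)
mat maxz 1.108
[4032   33   18    0    0    0    0    0    0    0    0    0    0    0
    0    0    0    0    0]
(array([457.6, 211.2]), array([421.9, 186.2]), 89.6)
bin maxz 1.108
[437 356 131 104 198   0   0   0   0   0   0   0   0   0   0   0   0   0
   0]
(array([ 351.4, -123.4]), array([264.5, 130.3]), 83.4)
tape maxz 1.108
[ 62  60 738   1   0   0   0   0   0   0   0   0   0   0   0   0   0   0
   0]
(array([357.3, 121. ]), array([102.6, 263.8]), 10.3)
reel maxz 1.108
[ 219   91   80   19    8 1389    9    0    0    0    0    0    0    0
    0    0    0    0    0]
(array([609.1,  17.3]), array([105.2, 355. ]), 89.2)
```

Run:
```python
import cv2
a=cv2.imread("pics/top0.png");cv2.imwrite("pics/top0c.png",cv2.resize(a[160:400,200:545],None,fx=2.3,fy=2.3,interpolation=cv2.INTER_CUBIC))
```

```text
(no output)
```

View pics/top0c.png

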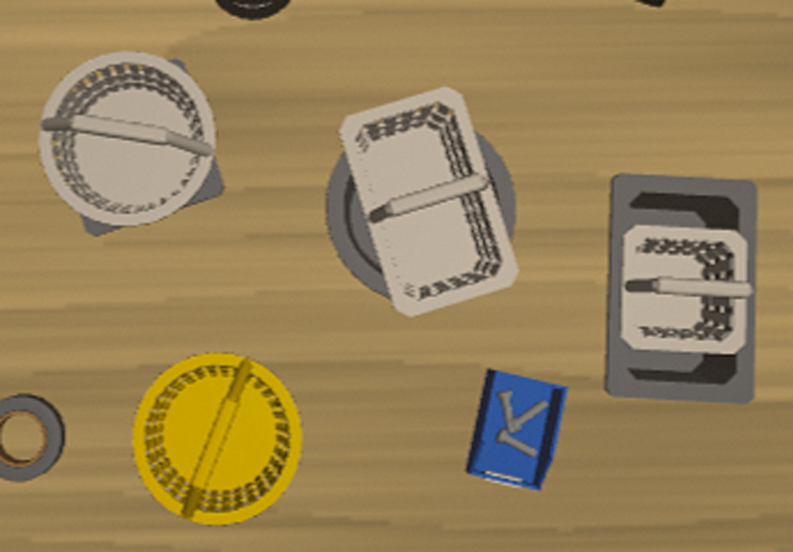

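Run:
```python
from h import *
f=load("top","0");P=cloud(f);H=hsv(f)
roi={"rb":(205,165,305,270),"ob":(335,190,435,305),"sb":(455,230,540,340)}
for k,(a,b,c,d) in roi.items():
    p=P[b:d,a:c].reshape(-1,3);h=H[b:d,a:c].reshape(-1,3)
    p0=p[p[:,2]<.3];h=h[p[:,2]<.3];p=p0
    zm=np.percentile(p[p[:,2]<.25,2],99.7)
    g=p[(p[:,2]>zm-.012)&(p[:,2]<.25)];print(k,"top",zm.round(4),"grip",rect(g),"mean",g.mean(0).round(4))
    for lo,hi in ((.06,.07),(.11,.132)) if k!="sb" else ((.058,.068),(.066,.08),(.1,.125)):
        s=p[(p[:,2]>lo)&(p[:,2]<hi)]; print("  slice",lo,hi,len(s),rect(s),np.median(s[:,2]).round(4))
# grey tub by V
v=H[...,2];s=H[...,1]
for k,px in {"rbtubgrey":(292,240),"obtubgrey":(350,255),"sbtub":(470,300),"white":(385,220)}.items(): print(k,H[px[1],px[0]],P[px[1],px[0]].round(3))
```

```text
rb top 0.1718 grip (array([570.5, 104.9]), array([82. , 12.4]), 79.9) mean [0.5697 0.1038 0.1687]
  slice 0.06 0.07 1518 (array([571.3, 104.6]), array([114.3, 113.7]), 17.5) 0.0678
  slice 0.11 0.132 1395 (array([570.4, 104.7]), array([130.5, 130.6]), 48.7) 0.1206
ob top 0.1719 grip (array([ 519.6, -117.9]), array([12.2, 76.1]), 16.0) mean [ 0.519  -0.1172  0.1694]
  slice 0.06 0.07 2219 (array([ 521.7, -118.5]), array([142.2, 149.2]), 14.5) 0.0674
  slice 0.11 0.132 1663 (array([ 519.9, -118.3]), array([156.5,  96.4]), 16.0) 0.121
sb top 0.1205 grip (array([ 451.6, -319.6]), array([74.8, 12.1]), 85.9) mean [ 0.4515 -0.3186  0.1178]
  slice 0.058 0.068 2399 (array([ 453.1, -321. ]), array([116. , 174.4]), 85.5) 0.0653
  slice 0.066 0.08 1810 (array([ 453.1, -320. ]), array([115.4, 173.8]), 85.6) 0.0682
  slice 0.1 0.125 326 (array([ 451.7, -318.8]), array([76.3, 12.1]), 85.9) 0.1179
rbtubgrey [ 17  23 102] [0.54  0.045 0.066]
obtubgrey [15 32 63] [ 0.511 -0.059  0.062]
sbtub [ 16  43 155] [ 0.427 -0.271  0.069]
white [ 17  45 189] [ 0.573 -0.124  0.069]
```

Run:
```python
from h import *
f=load("top","0");P=cloud(f);H=hsv(f)
m=(H[...,2]<60)&(np.abs(P[...,2]-.005)<.006);m[:, :95]=0;m[:,200:]=0;m[:240]=0;m[345:]=0
print("mat",rect(P[m]),np.median(P[m][:,2]))
# round tub: outer contour of z-slice .055-.075 (lip)
p=P[190:305,335:435].reshape(-1,3);s=p[(p[:,2]>.055)&(p[:,2]<.072)]
hull=cv2.convexHull((s[:,:2]*1000).astype(np.float32))[:,0]
# robust circle fit
from scipy.optimize import least_squares
c=least_squares(lambda q:np.hypot(hull[:,0]-q[0],hull[:,1]-q[1])-q[2],[520,-118,75],loss="soft_l1").x;print("roundtub",c, np.round(np.hypot(*(hull-c[:2]).T)-75,1))
from station import arm
s=arm.get_state();p=s["eef_pos"]
print((np.array([.5705,.1048,.0])-p)*100, -1.747-s["ee_rot"][2])
```

```text
mat (array([455.3, 321.3]), array([149.9, 148.8]), 85.6) 0.004739992799138907
roundtub [ 519.40840721 -118.93030935   74.32631232] [-0.6 -1.6 -0.6 -1.8 -0.8 -1.1 -0.6 -0.8 -0.4 -0.9 -0.4 -0.3 -0.5 -0.3
 -0.5 -0.1 -0.5 -0.6 -0.6 -0.4 -0.2 -0.3 -0.2 -2.8 -5.7 -6.7 -4.1 -0.3
 -0.5 -0.5 -0.5 -0.2 -0.7 -0.9 -0.2 -0.2 -0.1  0.7 -0.  -1.7 -2.4]
[ 28.56264513  71.65642048 -40.38026579] 0.9589241006745934
```

```bash
python3 -m handwheel '[[1.43,3.58,0,0.048],[1.43,3.58,0,0.048],[1.43,3.58,0,0.048],[1.43,3.58,0,0.048],[1.43,3.58,0,0.048],[1.43,3.58,0,0.048],[1.43,3.58,0,0.048],[1.43,3.58,0,0.048],[1.43,3.58,0,0.048],[1.43,3.58,0,0.048],[1.43,3.58,0,0.048],[1.43,3.58,0,0.048],[1.43,3.58,0,0.048],[1.43,3.58,0,0.048],[1.43,3.58,0,0.048],[1.43,3.58,0,0.048],[1.43,3.58,0,0.048],[1.43,3.58,0,0.048],[1.43,3.58,0,0.048],[1.43,3.58,0,0.048]]' 0 15; python3 -m handwheel '[[0,0,0,0],[0,0,0,0]]'
```

```text
t: 2.1
eef_pos: [0.5711, 0.1057, 0.4044]
ee_rot: [3.141, -0.0, -1.744]
force: [1.4, -0.7, 0.3]
width: 0.0875
t: 2.3
eef_pos: [0.5709, 0.105, 0.4038]
ee_rot: [3.14, -0.001, -1.745]
force: [0.5, -0.7, 0.2]
width: 0.0873
```

```bash
python3 -m handwheel '[[0,0,-2,0],[0,0,-2,0],[0,0,-2,0],[0,0,-1.2,0],[0,0,-1,0],[0,0,0,0]]'
python3 - <<'E'
from h import *
f=grab("side","1")
E
```

```text
t: 2.9
eef_pos: [0.5706, 0.1036, 0.3216]
ee_rot: [3.14, -0.001, -1.747]
force: [0.7, 0.5, -0.3]
width: 0.0878
```

View pics/side1.png

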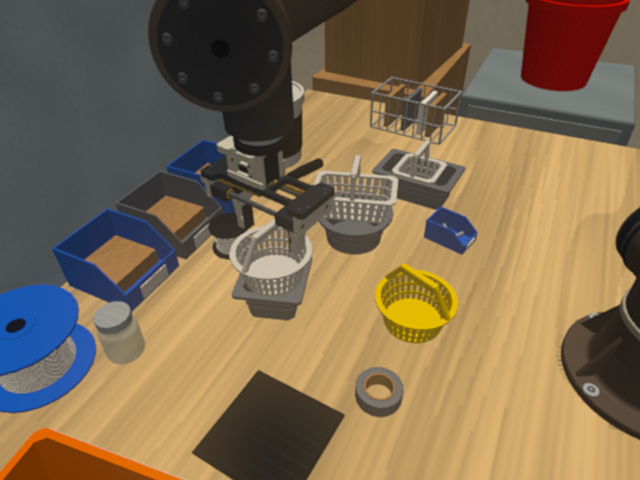

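```bash
python3 -m handwheel '[[0,0,0,0],[0,0,0,0],[0,0,0,0],[0,0,0,0],[0,0,0,0],[0,0,0,0],[0,0,0,0],[0,0,0,0]]' 1 15;  python3 -m handwheel '[[0,0,1,0],[0,0,1,0],[0,0,1,0],[0,0,1,0],[0,0,1,0],[0,0,1,0],[0,0,1,0],[0,0,1,0],[0,0,0,0]]'
python3 - <<'E'
from h import *
f=grab("side","2")
E
```

```text
t: 3.75
eef_pos: [0.5709, 0.1041, 0.3226]
ee_rot: [3.142, -0.0, -1.746]
force: [0.0, -0.0, 0.1]
width: 0.0293
t: 4.65
eef_pos: [0.5713, 0.1042, 0.4045]
ee_rot: [-3.139, 0.001, -1.746]
force: [0.1, -0.1, -1.7]
width: 0.0114
```

View pics/side2.png

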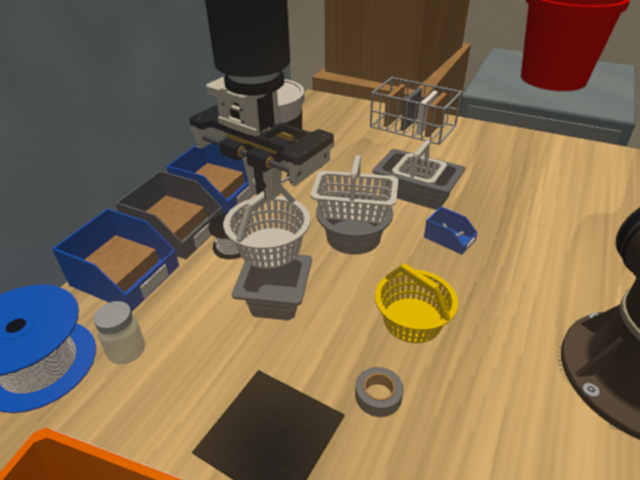

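```bash
cat >> h.py <<'E'
def white(f):
    H=hsv(f);return (H[...,2]>120)&(H[...,1]<70)
E
python3 - <<'E'
from h import *
f=load("side","2");P=cloud(f);m=white(f);m2=np.zeros_like(m);m2[185:275,215:312]=1
p=P[m&m2];print(np.histogram(p[:,2],np.arange(.05,.3,.01)))
z=np.percentile(p[:,2],[1,5]);print(z)
f0=load("side","0");P0=cloud(f0);m=white(f0);m2=np.zeros_like(m);m2[210:300,215:320]=1
p=P0[m&m2];print(np.histogram(p[:,2],np.arange(.05,.3,.01)));print(np.percentile(p[:,2],[1,5]))
E
cd pics; python3 -c "
import cv2;a=cv2.imread('side2.png');cv2.imwrite('side2c.png',cv2.resize(a[90:330,180:400],None,fx=2.5,fy=2.5))"
```

```text
(array([ 15,  12,   0,   0,   0,   0,   3, 681,  76, 140,  74, 129, 420,
       503,  38,  31,  31, 133,   5,   0,   0,   0,   0,   0]), array([0.05, 0.06, 0.07, 0.08, 0.09, 0.1 , 0.11, 0.12, 0.13, 0.14, 0.15,
       0.16, 0.17, 0.18, 0.19, 0.2 , 0.21, 0.22, 0.23, 0.24, 0.25, 0.26,
       0.27, 0.28, 0.29]))
[0.00584016 0.01855987]
(array([  7, 795,  75, 134,  55, 123, 401, 539,  39,  24,  34, 210,  20,
         0,   0,   0,   0,   0,   0,   0,   0,   0,   0,   0]), array([0.05, 0.06, 0.07, 0.08, 0.09, 0.1 , 0.11, 0.12, 0.13, 0.14, 0.15,
       0.16, 0.17, 0.18, 0.19, 0.2 , 0.21, 0.22, 0.23, 0.24, 0.25, 0.26,
       0.27, 0.28, 0.29]))
[0.00841397 0.03392962]
```

View pics/side2c.png

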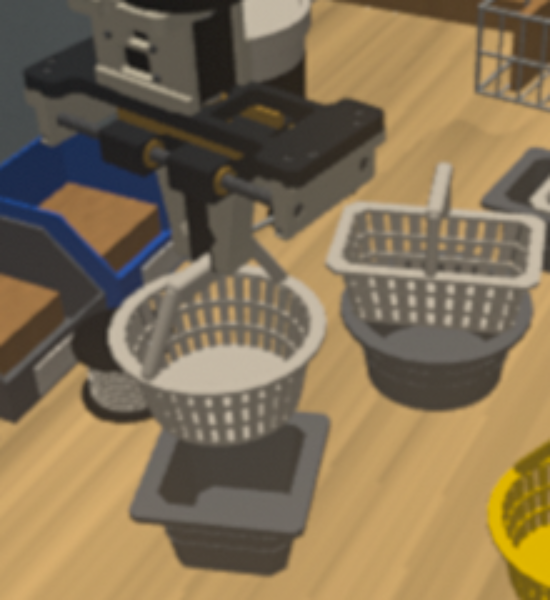

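```bash
python3 -m handwheel '[[0,0,-1,0],[0,0,-1,0],[0,0,-1,0],[0,0,-1,0],[0,0,-1,0],[0,0,-0.5,0],[0,0,-0.2,0],[0,0,0,0]]'
python3 - <<'E'
from h import *
f0=load("side","0");f2=load("side","2")
for f,a in((f0,.0),(f2,.06)):
    P=cloud(f);m=white(f);p=P[m];p=p[(np.hypot(p[:,0]-.5705,p[:,1]-.1048)<.05)&(p[:,2]>.055+a)&(p[:,2]<.085+a)];print(np.median(p[:,2]),len(p))
E
```

```text
t: 5.5
eef_pos: [0.5711, 0.1041, 0.3458]
ee_rot: [-3.141, 0.0, -1.746]
force: [0.2, 0.0, -1.2]
width: 0.0116
0.06836654827315544 866
0.12801461909219347 774
```

```bash
python3 -m handwheel '[[0,0,-0.1,0],[0,0,-0.1,0],[0,0,0,0]]'; python3 -m handwheel '[[0,0,0,0],[0,0,0,0],[0,0,0,0],[0,0,0,0],[0,0,0,0],[0,0,0,0]]' 0.6 15
```

```text
t: 5.8
eef_pos: [0.5712, 0.1043, 0.3449]
ee_rot: [-3.14, 0.001, -1.745]
force: [-2.6, -0.6, 5.5]
width: 0.0113
t: 6.4
eef_pos: [0.5709, 0.1041, 0.3436]
ee_rot: [3.142, -0.0, -1.746]
force: [-0.5, 0.1, -0.9]
width: 0.0351
```

Seated again and released; now lower and regrip with enough closing time.

```bash
python3 -m handwheel '[[0,0,-1,0],[0,0,-1.1,0],[0,0,0,0]]'; python3 -m handwheel '[[0,0,0,0],[0,0,0,0],[0,0,0,0],[0,0,0,0],[0,0,0,0],[0,0,0,0],[0,0,0,0],[0,0,0,0]]' 1 20;  python3 -m handwheel '[[0,0,1,0],[0,0,1,0],[0,0,1,0],[0,0,0,0]]'
python3 - <<'E'
from h import *
f=grab("side","3")
for a in(.0,.03):
    P=cloud(f);m=white(f);p=P[m];p=p[(np.hypot(p[:,0]-.5705,p[:,1]-.1048)<.05)&(p[:,2]>.055+a)&(p[:,2]<.085+a)];print(np.median(p[:,2]),len(p))
grab("top","3")
E
```

```text
t: 6.7
eef_pos: [0.5702, 0.1038, 0.3202]
ee_rot: [3.138, -0.002, -1.746]
force: [0.1, -0.3, -0.2]
width: 0.0351
t: 7.5
eef_pos: [0.5709, 0.1041, 0.3228]
ee_rot: [-3.141, 0.0, -1.746]
force: [-0.4, -0.2, 1.6]
width: 0.0118
t: 7.9
eef_pos: [0.5715, 0.1043, 0.3549]
ee_rot: [-3.139, 0.002, -1.746]
force: [0.1, 0.1, -0.8]
width: 0.012
nan 0
0.10054184604981473 775
  return _methods._mean(a, axis=axis, dtype=dtype,
  ret = ret.dtype.type(ret / rcount)
```

View pics/top3.png

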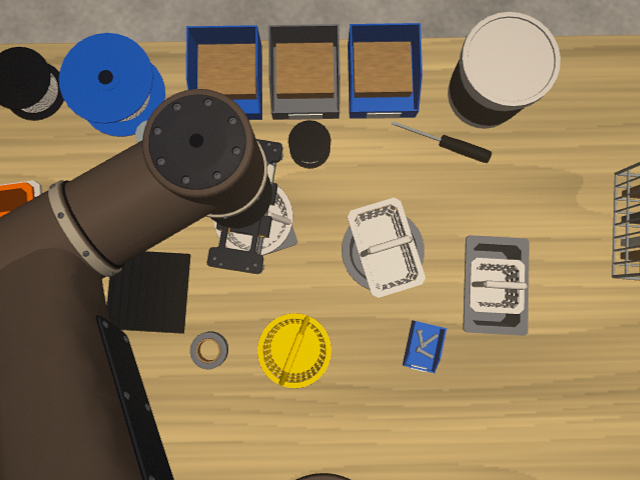

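View pics/side3.png

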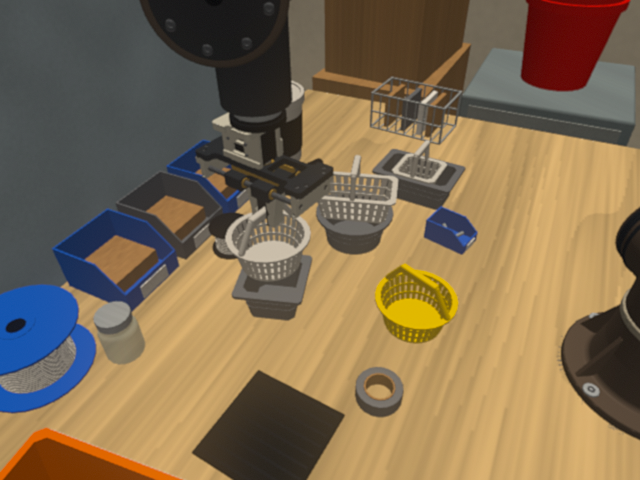

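```bash
python3 -m handwheel '[[-1.16,2.17,0,0],[-1.16,2.17,0,0],[-1.16,2.17,0,0],[-1.16,2.17,0,0],[-1.16,2.17,0,0],[-1.16,2.17,0,0],[-1.16,2.17,0,0],[-1.16,2.17,0,0],[-1.16,2.17,0,0],[-1.16,2.17,0,0],[0,0,0,0]]';  python3 -m handwheel '[[0,0,-1.5,0],[0,0,-1.5,0],[0,0,-1.5,0],[0,0,-1.5,0],[0,0,-1.5,0],[0,0,-0.7,0],[0,0,-0.4,0],[0,0,0,0]]'
python3 - <<'E'
from h import *
f=grab("side","4")
E
```

```text
t: 9.1
eef_pos: [0.4539, 0.323, 0.3522]
ee_rot: [3.141, -0.0, -1.744]
force: [0.2, -0.1, -1.8]
width: 0.0118
t: 9.9
eef_pos: [0.455, 0.3209, 0.2664]
ee_rot: [3.141, -0.001, -1.746]
force: [-0.1, 0.3, -1.0]
width: 0.0115
```

View pics/side4.png

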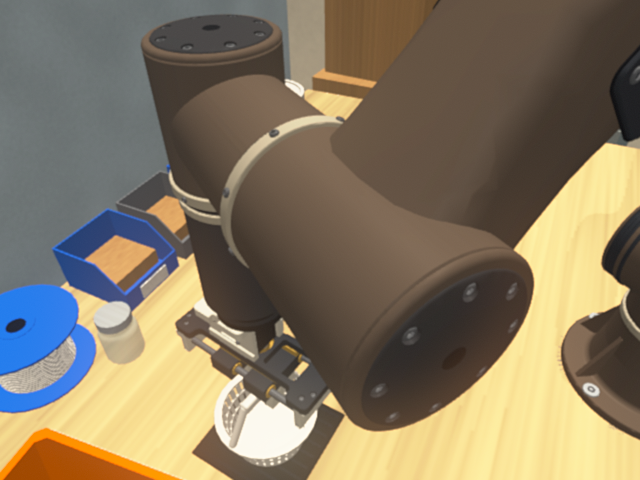

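```bash
python3 -m handwheel '[[0,0,-0.2,0],[0,0,-0.2,0],[0,0,0,0]]'; python3 -m handwheel '[[0,0,0,0],[0,0,0,0],[0,0,0,0],[0,0,0,0],[0,0,0,0],[0,0,0,0]]' 0.6;  python3 -m handwheel '[[0,0,1,0],[0,0,2,0],[0,0,3,0],[0,0,3,0],[0,0,3,0],[0,0,2.3,0],[0,0,0,0]]' 0
python3 - <<'E'
from h import *
f=grab("side","5")
E
```

```text
t: 10.25
eef_pos: [0.4549, 0.3212, 0.2629]
ee_rot: [-3.141, 0.001, -1.746]
force: [-0.5, 0.2, -0.7]
width: 0.0121
t: 10.85
eef_pos: [0.4549, 0.3211, 0.2627]
ee_rot: [3.142, -0.0, -1.746]
force: [0.4, 0.0, -0.4]
width: 0.035
t: 11.55
eef_pos: [0.4555, 0.3215, 0.4104]
ee_rot: [-3.138, 0.006, -1.745]
force: [0.2, 0.2, -1.1]
width: 0.0843
```

View pics/side5.png

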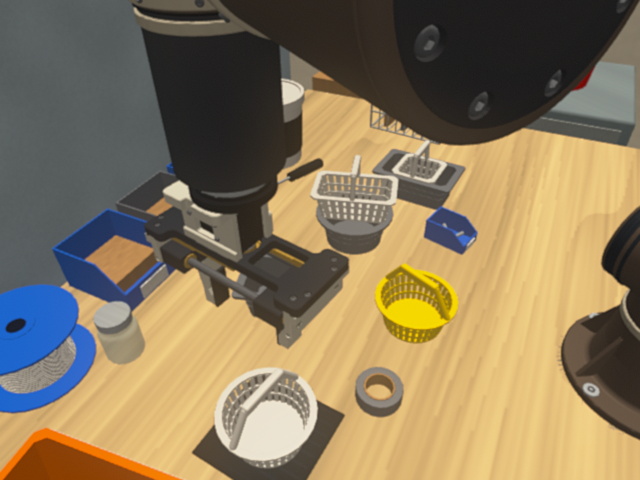

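```bash
python3 -m handwheel '[[0,-3.2,0,0.005],[0,-3.2,0,0.005],[0,-3.2,0,0.005],[0,-3.2,0,0.005],[0,-3.2,0,0.005],[0,-3.2,0,0.005],[0,-3.2,0,0.005],[0,-3.2,0,0.005],[0,-3.2,0,0.005],[0,-3.2,0,0.005],[0,-3.2,0,0.005],[0,-3.2,0,0.005],[0,-3.2,0,0.005],[0,-3.2,0,0.005],[0,-3.2,0,0.005],[0,-3.2,0,0.005],[0,-3.2,0,0.005],[0,-3.2,0,0.005],[0,-3.2,0,0.005],[0,-3.2,0,0.005]]'; python3 -m handwheel '[[-0.4,0,0,0.004],[0,0,0,0],[0,0,0,0]]'
python3 - <<'E'
from h import *
f=grab("top","6");P=cloud(f)
a,b,c,d=205,165,310,270
p=P[b:d,a:c].reshape(-1,3);s=p[(p[:,2]>.055)&(p[:,2]<.075)];print("sqtub",rect(s),np.median(s[:,2]))
a,b,c,d=95,235,200,345
p=P[b:d,a:c].reshape(-1,3);s=p[(p[:,2]>.045)&(p[:,2]<.075)];print("rb",rect(s));s=p[(p[:,2]>.098)&(p[:,2]<.2)];print("rb bar",rect(s),s[:,2].max())
E
```

```text
t: 13.6
eef_pos: [0.4544, -0.3201, 0.405]
ee_rot: [3.14, 0.0, -1.646]
force: [0.5, -0.1, -0.4]
width: 0.0876
t: 13.9
eef_pos: [0.4507, -0.3184, 0.4054]
ee_rot: [3.141, 0.0, -1.642]
force: [0.3, 0.1, -0.3]
width: 0.0878
sqtub (array([571.3, 104.6]), array([114.6, 114. ]), 17.4) 0.06485127839824888
rb (array([455.8, 321. ]), array([130.4, 130.7]), 77.8)
rb bar (array([455.4, 320.7]), array([87.2, 12. ]), 80.0) 0.11480888885981563
```

View pics/top6.png

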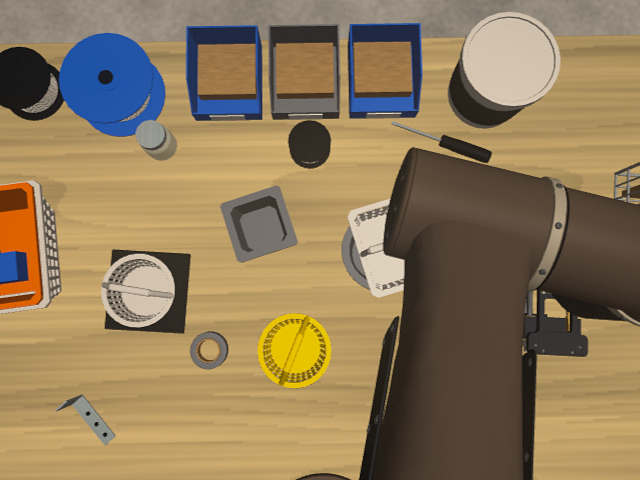

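```bash
python3 -m handwheel '[[0.1,-0.1,-2,0],[0,0,-3,0],[0,0,-3,0],[0,0,-2,0],[0,0,-2,0],[0,0,-1.4,0],[0,0,0,0]]' 0.5; python3 -m handwheel '[[0,0,0,0],[0,0,0,0],[0,0,0,0],[0,0,0,0],[0,0,0,0],[0,0,0,0],[0,0,0,0],[0,0,0,0],[0,0,0,0],[0,0,0,0]]' 1 20;  python3 -m handwheel '[[0,0,0.5,0],[0,0,1,0],[0,0,1,0],[0,0,1,0],[0,0,1,0],[0,0,0,0]]'
python3 - <<'E'
from h import *
f=grab("side","7")
E
```

```text
t: 14.65
eef_pos: [0.4515, -0.3187, 0.27]
ee_rot: [3.138, 0.001, -1.641]
force: [0.3, 0.7, 0.5]
width: 0.0447
t: 15.65
eef_pos: [0.452, -0.3199, 0.2722]
ee_rot: [-3.141, -0.0, -1.642]
force: [-0.9, 1.6, 5.6]
width: 0.0118
t: 16.25
eef_pos: [0.4524, -0.3201, 0.3187]
ee_rot: [-3.139, -0.001, -1.642]
force: [0.6, -0.9, -1.3]
width: 0.0121
```

View pics/side7.png

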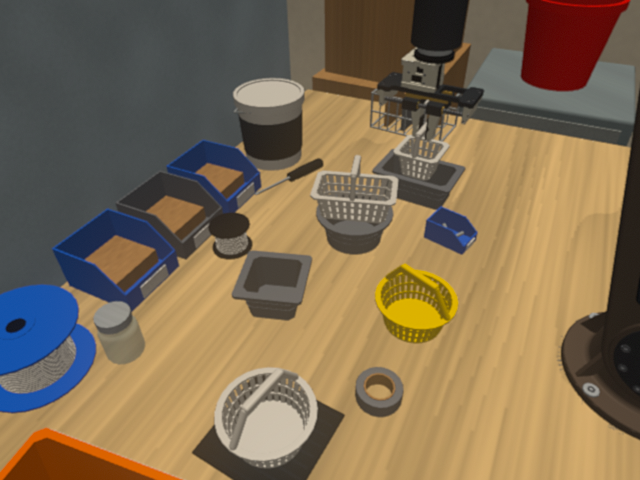

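```bash
python3 -m handwheel '[[0,0,2,0],[0,0,3,0],[0,0,3,0],[0,0,3,0],[0,0,2.1,0],[0,0,0,0]]'; python3 -m handwheel '[[0.85,3.03,0,0.0268],[0.85,3.03,0,0.0268],[0.85,3.03,0,0.0268],[0.85,3.03,0,0.0268],[0.85,3.03,0,0.0268],[0.85,3.03,0,0.0268],[0.85,3.03,0,0.0268],[0.85,3.03,0,0.0268],[0.85,3.03,0,0.0268],[0.85,3.03,0,0.0268],[0.85,3.03,0,0.0268],[0.85,3.03,0,0.0268],[0.85,3.03,0,0.0268],[0.85,3.03,0,0.0268],[0,0,0,0],[0,0,0,0]]'
python3 - <<'E'
from h import *
f=grab("side","8");grab("top","8")
E
```

```text
t: 16.9
eef_pos: [0.4523, -0.3202, 0.4506]
ee_rot: [-3.137, -0.002, -1.642]
force: [0.3, -0.0, -2.3]
width: 0.0118
t: 18.5
eef_pos: [0.5708, 0.105, 0.446]
ee_rot: [3.139, -0.0, -1.266]
force: [0.0, -0.0, -0.9]
width: 0.0119
```

View pics/side8.png

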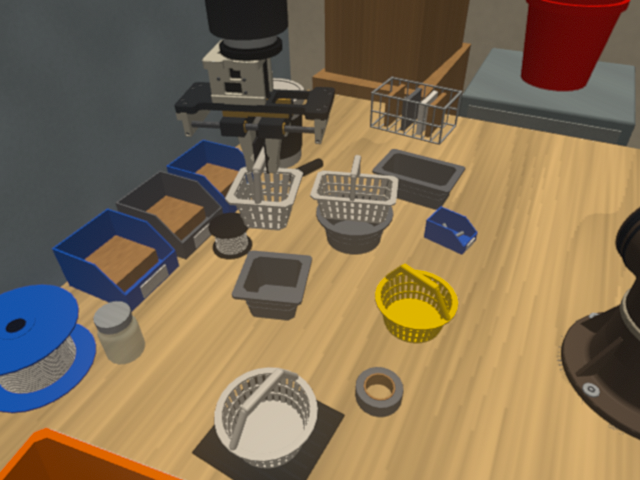

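View pics/top8.png

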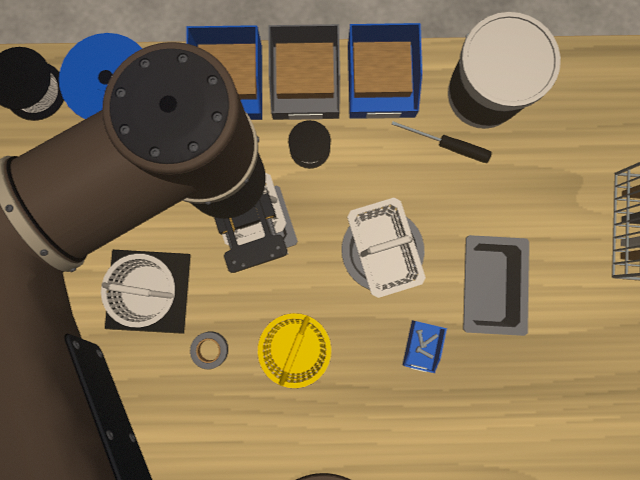

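Run:
```python
from h import *
f=load("side","8");P=cloud(f);m=white(f)
w=np.zeros_like(m);w[140:245,215:315]=1
p=P[m&w];p=p[(np.hypot(p[:,0]-.571,p[:,1]-.105)<.09)&(p[:,2]>.15)];h,e=np.histogram(p[:,2],np.arange(.15,.34,.005));print(list(zip(e.round(3),h)))
s=p[(p[:,2]>.233)&(p[:,2]<.252)];print(rect(s))
w[:]=0;w[245:325,225:320]=1
p=P[w>0];s=p[(p[:,2]>.06)&(p[:,2]<.07)];print(rect(s))
f=load("top","8");P=cloud(f)
a,b,c,d=440,225,545,345
p=P[b:d,a:c].reshape(-1,3);s=p[(p[:,2]>.055)&(p[:,2]<.075)];print("obtub",rect(s))
```

```text
[(np.float64(0.15), np.int64(0)), (np.float64(0.155), np.int64(0)), (np.float64(0.16), np.int64(0)), (np.float64(0.165), np.int64(0)), (np.float64(0.17), np.int64(0)), (np.float64(0.175), np.int64(0)), (np.float64(0.18), np.int64(0)), (np.float64(0.185), np.int64(72)), (np.float64(0.19), np.int64(86)), (np.float64(0.195), np.int64(26)), (np.float64(0.2), np.int64(26)), (np.float64(0.205), np.int64(64)), (np.float64(0.21), np.int64(28)), (np.float64(0.215), np.int64(23)), (np.float64(0.22), np.int64(69)), (np.float64(0.225), np.int64(30)), (np.float64(0.23), np.int64(5)), (np.float64(0.235), np.int64(48)), (np.float64(0.24), np.int64(834)), (np.float64(0.245), np.int64(0)), (np.float64(0.25), np.int64(0)), (np.float64(0.255), np.int64(0)), (np.float64(0.26), np.int64(0)), (np.float64(0.265), np.int64(1)), (np.float64(0.27), np.int64(5)), (np.float64(0.275), np.int64(4)), (np.float64(0.28), np.int64(6)), (np.float64(0.285), np.int64(50)), (np.float64(0.29), np.int64(117)), (np.float64(0.295), np.int64(0)), (np.float64(0.3), np.int64(0)), (np.float64(0.305), np.int64(0)), (np.float64(0.31), np.int64(0)), (np.float64(0.315), np.int64(0)), (np.float64(0.32), np.int64(0)), (np.float64(0.325), np.int64(0)), (np.float64(0.33), np.int64(0)), (np.float64(0.335), np.int64(0))]
(array([568.5, 107.7]), array([96.7, 98.9]), 18.1)
(array([569.3, 108.5]), array([114.6, 118.1]), 17.3)
obtub (array([ 453.3, -320.9]), array([116.5, 174.3]), 85.5)
```

```bash
python3 -m handwheel '[[0,0,-2,0],[0,0,-2,0],[0,0,-2,0],[0,0,-2,0],[0,0,-2,0],[0,0,-1,0],[0,0,-0.6,0],[0,0,0,0],[0,0,0,0]]'
python3 - <<'E'
from h import *
f=grab("side","9")
P=cloud(f);m=white(f)
p=P[m];p=p[(np.hypot(p[:,0]-.571,p[:,1]-.105)<.09)&(p[:,2]>.115)&(p[:,2]<.14)];print(rect(p),np.median(p[:,2]))
cv2.imwrite("pics/side9c.png",cv2.resize(f["image"][100:340,180:360,::-1],None,fx=2.5,fy=2.5))
E
```

```text
t: 19.5
eef_pos: [0.5712, 0.1042, 0.3325]
ee_rot: [-3.14, -0.0, -1.267]
force: [1.2, 0.3, -1.1]
width: 0.0117
(array([569.7, 106.2]), array([96.7, 99.9]), 17.6) 0.12824129379783375
```

View pics/side9c.png

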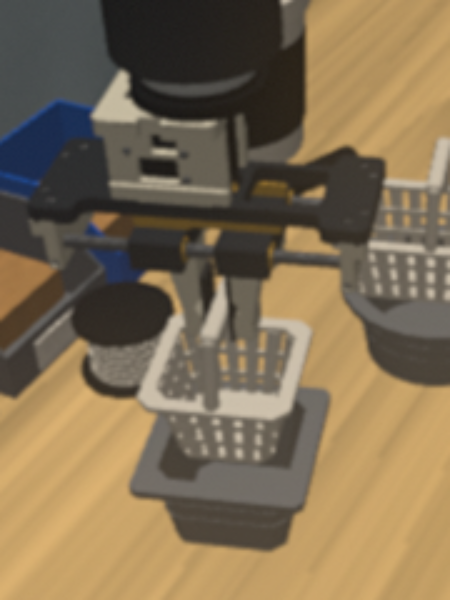

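```bash
python3 -m handwheel '[[0,0,-0.5,0],[0,0,-0.5,0],[0,0,-0.5,0],[0,0,-0.5,0],[0,0,-0.5,0],[0,0,-0.5,0],[0,0,-0.5,0],[0,0,-0.5,0],[0,0,0,0]]';python3 -m handwheel '[[0,0,-0.5,0],[0,0,-0.3,0],[0,0,-0.3,0],[0,0,0,0]]'
```

```text
t: 20.45
eef_pos: [0.5707, 0.1042, 0.2908]
ee_rot: [3.14, -0.0, -1.267]
force: [0.3, -0.3, -1.1]
width: 0.012
t: 20.85
eef_pos: [0.5708, 0.1042, 0.2802]
ee_rot: [3.141, -0.0, -1.267]
force: [0.1, 0.6, -1.7]
width: 0.0114
```

```bash
python3 -m handwheel '[[0,0,-0.2,0],[0,0,-0.2,0],[0,0,-0.2,0],[0,0,0,0]]';python3 -m handwheel '[[0,0,-0.1,0],[0,0,-0.1,0],[0,0,0,0]]'
```

```text
t: 21.25
eef_pos: [0.5708, 0.1043, 0.2743]
ee_rot: [3.141, -0.0, -1.267]
force: [-0.2, -0.5, -1.5]
width: 0.0117
t: 21.55
eef_pos: [0.5709, 0.1043, 0.2726]
ee_rot: [-3.142, -0.0, -1.267]
force: [0.5, -0.5, -0.9]
width: 0.0115
```

```bash
python3 -m handwheel '[[0,0,-0.1,0],[0,0,0,0]]';python3 -m handwheel '[[0,0,-0.1,0],[0,0,0,0]]'
```

```text
t: 21.75
eef_pos: [0.571, 0.1042, 0.2722]
ee_rot: [-3.141, -0.0, -1.266]
force: [-0.7, -1.4, 3.7]
width: 0.0117
t: 21.95
eef_pos: [0.571, 0.1041, 0.2721]
ee_rot: [-3.141, -0.001, -1.266]
force: [-5.0, -2.0, 12.2]
width: 0.0112
```

Home at exactly the expected height, ~10 N press. Release and retreat; then look.

```bash
python3 -m handwheel '[[0,0,0.1,0],[0,0,0.1,0],[0,0,0,0]]'; python3 -m handwheel '[[0,0,0,0],[0,0,0,0],[0,0,0,0],[0,0,0,0],[0,0,0,0],[0,0,0,0]]' 0.6;  python3 -m handwheel '[[0,0,1,0],[0,0,2,0],[0,0,3,0],[0,0,3,0],[0,0,3,0],[0,0,2.3,0],[0,0,0,0]]' 0.5; python3 -m handwheel '[[-0.5,-2.22,0,0.0],[-0.5,-2.22,0,0.0],[-0.5,-2.22,0,0.0],[-0.5,-2.22,0,0.0],[-0.5,-2.22,0,0.0],[-0.5,-2.22,0,0.0],[-0.5,-2.22,0,0.0],[-0.5,-2.22,0,0.0],[-0.5,-2.22,0,0.0],[-0.5,-2.22,0,0.0],[0,0,0,0],[0,0,0,0]]'
python3 - <<'E'
from h import *
f=grab("top","10");P=cloud(f);m=white(f)
a,b,c,d=205,165,310,270
p=P[b:d,a:c].reshape(-1,3);w=m[b:d,a:c].ravel()
s=p[(p[:,2]>.055)&(p[:,2]<.08)];print("all",rect(s))
s=p[w&(p[:,2]>.055)&(p[:,2]<.08)];print("flange",rect(s),np.percentile(s[:,2],[5,50,95]))
for sx in(-1,1):
  for sy in(-1,1):
    q=s[(sx*(s[:,0]-.571)>.01)&(sy*(s[:,1]-.1045)>.01)];print(sx,sy,len(q),np.median(q[:,2]).round(4))
cv2.imwrite("pics/top10c.png",cv2.resize(f["image"][150:350,180:440,::-1],None,fx=3,fy=3))
f=grab("side","10");cv2.imwrite("pics/side10c.png",cv2.resize(f["image"][130:330,180:440,::-1],None,fx=3,fy=3))
E
```

```text
t: 22.25
eef_pos: [0.5709, 0.1044, 0.2725]
ee_rot: [3.142, 0.0, -1.267]
force: [-1.1, -0.7, -0.8]
width: 0.0118
t: 22.85
eef_pos: [0.5709, 0.1043, 0.2727]
ee_rot: [-3.142, -0.0, -1.267]
force: [0.0, -0.4, 0.1]
width: 0.0346
t: 23.55
eef_pos: [0.5715, 0.1044, 0.4205]
ee_rot: [-3.134, 0.0, -1.266]
force: [-0.1, -0.7, -0.3]
width: 0.044
t: 24.75
eef_pos: [0.5207, -0.118, 0.4158]
ee_rot: [-3.142, 0.0, -1.268]
force: [0.7, 0.1, -0.5]
width: 0.0439
all (array([0., 0.]), array([0., 0.]), 0.0)Traceback (most recent call last):
  File "<stdin>", line 6, in <module>
    return _quantile_unchecked(
        a, q, axis, out, overwrite_input, method, keepdims, weights)
    return _ureduce(a,
                    func=_quantile_ureduce_func,
    ...<5 lines>...
                    overwrite_input=overwrite_input,
                    method=method)
    r = func(a, **kwargs)
    result = _quantile(arr,
                       quantiles=q,
    ...<2 lines>...
                       out=out,
                       weights=wgt)
    slices_having_nans = np.isnan(arr[-1, ...])
                                  ~~~^^^^^^^^^
IndexError: index -1 is out of bounds for axis 0 with size 0
```

Run:
```python
from h import *
f=grab("side","10");cv2.imwrite("pics/side10c.png",cv2.resize(f["image"][130:330,180:440,::-1],None,fx=3,fy=3))
P=cloud(f);m=white(f)
s=P[m];s=s[(np.hypot(s[:,0]-.571,s[:,1]-.1045)<.08)&(s[:,2]>.058)&(s[:,2]<.078)];print(rect(s),np.percentile(s[:,2],[5,50,95]))
for sx in(-1,1):
  for sy in(-1,1):
    q=s[(sx*(s[:,0]-.571)>.01)&(sy*(s[:,1]-.1045)>.01)];print(sx,sy,len(q),np.median(q[:,2]).round(4))
```

```text
(array([571.9, 103.7]), array([112.7, 107.1]), 17.4) [0.06393655 0.06793556 0.06986398]
-1 -1 190 0.0679
-1 1 209 0.0684
1 -1 135 0.0674
1 1 231 0.0677
```

View pics/side10c.png

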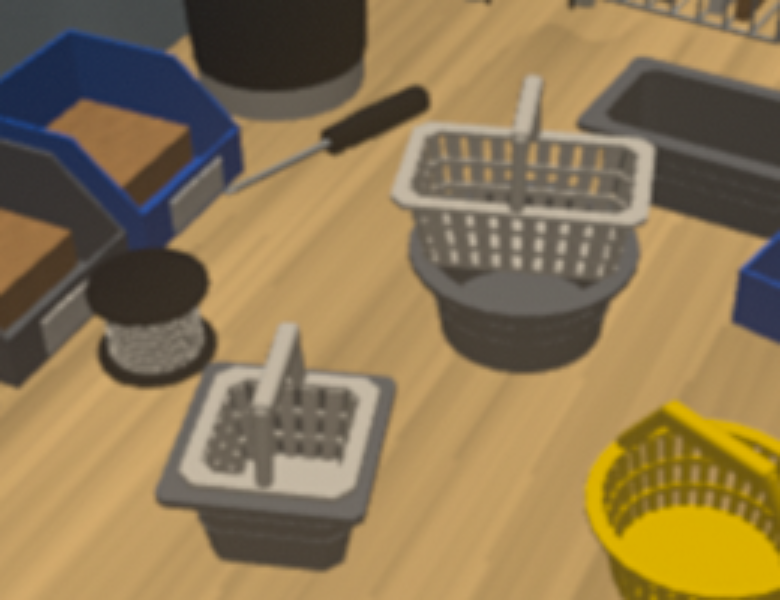

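```bash
python3 -m handwheel '[[-0.1,0,-2,-0.024],[0,0,-2,0],[0,0,-2,0],[0,0,-2,0],[0,0,-1.2,0],[0,0,0,0],[0,0,0,0]]' 0.5; python3 -m handwheel '[[0,0,0,0],[0,0,0,0],[0,0,0,0],[0,0,0,0],[0,0,0,0],[0,0,0,0],[0,0,0,0],[0,0,0,0],[0,0,0,0],[0,0,0,0]]' 1 20
```

```text
t: 25.55
eef_pos: [0.5204, -0.1174, 0.3242]
ee_rot: [-3.141, -0.0, -1.29]
force: [-0.1, 0.7, 0.7]
width: 0.044
t: 26.55
eef_pos: [0.52, -0.1177, 0.3238]
ee_rot: [-3.141, -0.0, -1.29]
force: [-0.9, -0.0, 3.9]
width: 0.0119
```

```bash
python3 -m handwheel '[[0,0,0.5,0],[0,0,1,0],[0,0,1,0],[0,0,1.5,0],[0,0,1,0],[0,0,0,0],[0,0,0,0]]'
python3 - <<'E'
from h import *
f=grab("side","11");cv2.imwrite("pics/side11c.png",cv2.resize(f["image"][50:330,180:480,::-1],None,fx=2,fy=2))
E
```

```text
t: 27.25
eef_pos: [0.5197, -0.1177, 0.3737]
ee_rot: [-3.141, 0.0, -1.291]
force: [-0.4, -0.1, -1.3]
width: 0.0116
```

View pics/side11c.png

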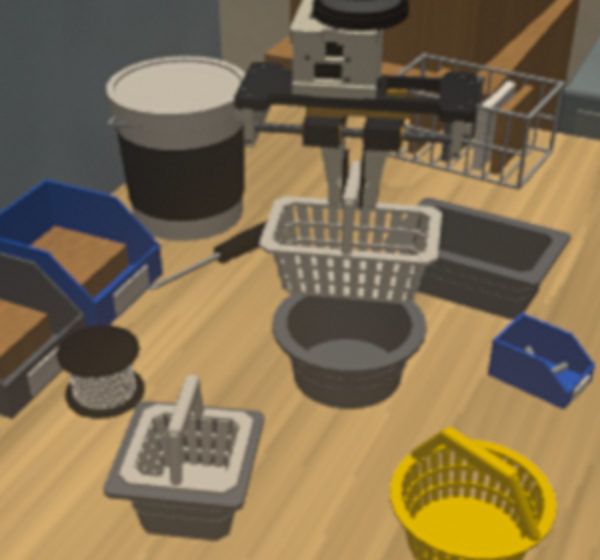

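Oblong basket lifted, level. Carry it to the oblong tub.

```bash
python3 -m handwheel '[[-0.67,-2.03,0,-0.0358],[-0.67,-2.03,0,-0.0358],[-0.67,-2.03,0,-0.0358],[-0.67,-2.03,0,-0.0358],[-0.67,-2.03,0,-0.0358],[-0.67,-2.03,0,-0.0358],[-0.67,-2.03,0,-0.0358],[-0.67,-2.03,0,-0.0358],[-0.67,-2.03,0,-0.0358],[-0.67,-2.03,0,-0.0358],[0,0,0,0],[0,0,0,0]]'
python3 - <<'E'
from h import *
f=grab("side","12");cv2.imwrite("pics/side12c.png",cv2.resize(f["image"][50:330,260:560,::-1],None,fx=2,fy=2))
P=cloud(f);m=white(f)
s=P[m];s=s[(np.hypot(s[:,0]-.453,s[:,1]+.3205)<.11)&(s[:,2]>.155)&(s[:,2]<.18)];print(rect(s),np.percentile(s[:,2],[5,50,95]))
f=grab("top","12");P=cloud(f);m=white(f)
a,b,c,d=205,165,310,270
p=P[b:d,a:c].reshape(-1,3);w=m[b:d,a:c].ravel()
s=p[(p[:,2]>.055)&(p[:,2]<.08)];print("all",rect(s))
s=p[w&(p[:,2]>.055)&(p[:,2]<.08)];print("flange",rect(s),np.percentile(s[:,2],[5,50,95]))
p=P[180:310,330:445].reshape(-1,3);s=p[(p[:,2]>.058)&(p[:,2]<.072)];print("rtub",rect(s))
E
```

```text
t: 28.5
eef_pos: [0.4526, -0.3209, 0.3728]
ee_rot: [3.14, 0.001, -1.649]
force: [-0.5, -0.1, -1.3]
width: 0.0121
(array([ 450.6, -317.6]), array([100.4, 156.8]), 85.4) [0.16640401 0.16860072 0.16999337]
all (array([571.2, 104.6]), array([114.5, 113.9]), 17.5)
flange (array([571.4, 105.2]), array([113.8, 112.7]), 17.5) [0.06257177 0.06799794 0.07203154]
rtub (array([514.5, -92.7]), array([149.1,  95.9]), 10.7)
```

View pics/side12c.png

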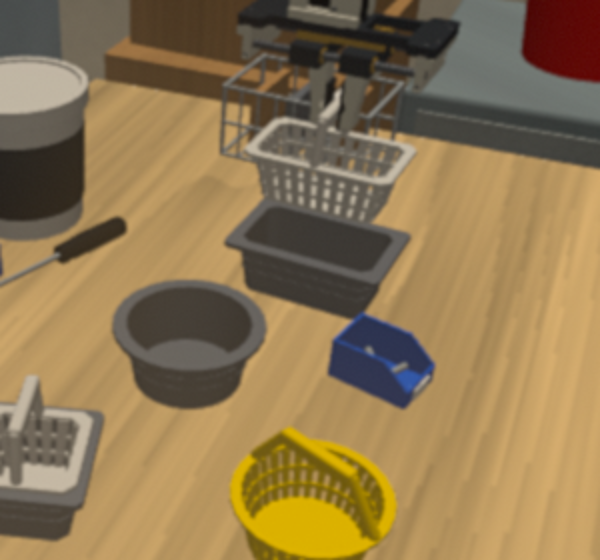

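View pics/top12.png

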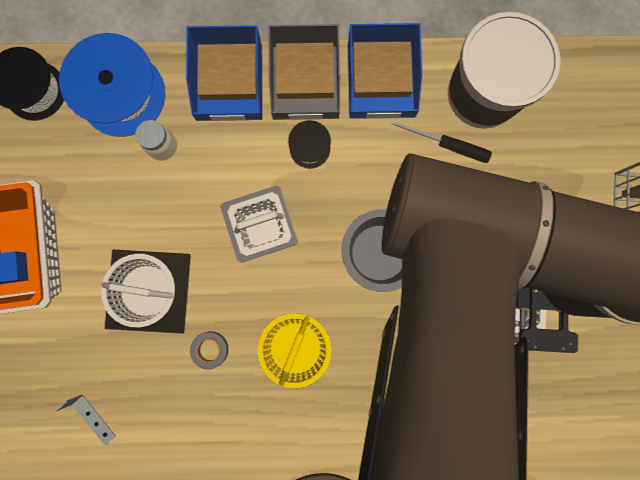

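```bash
python3 -m handwheel '[[0.05,0.05,-1,0],[0,0,-1,0],[0,0,-1,0],[0,0,-0.8,0],[0,0,-0.5,0],[0,0,0,0],[0,0,0,0]]'
python3 - <<'E'
from h import *
f=grab("side","13");cv2.imwrite("pics/side13c.png",cv2.resize(f["image"][70:270,320:520,::-1],None,fx=3,fy=3))
P=cloud(f);m=white(f)
s=P[m];s=s[(np.hypot(s[:,0]-.453,s[:,1]+.3205)<.11)&(s[:,2]>.112)&(s[:,2]<.135)];print(rect(s),np.percentile(s[:,2],[5,50,95]))
f=load("side","10");P=cloud(f);p=P.reshape(-1,3);s=p[(np.hypot(p[:,0]-.453,p[:,1]+.3205)<.12)&(p[:,2]>.06)&(p[:,2]<.07)];print("tub",rect(s))
E
```

```text
t: 29.3
eef_pos: [0.4535, -0.3203, 0.3307]
ee_rot: [-3.142, -0.0, -1.649]
force: [-0.6, -0.4, -1.2]
width: 0.012
(array([ 452.1, -316.5]), array([103.7, 156.9]), 85.8) [0.1227554  0.1263481  0.12798506]
tub (array([ 451.8, -316.1]), array([120. , 175.7]), 85.8)
```

View pics/side13c.png

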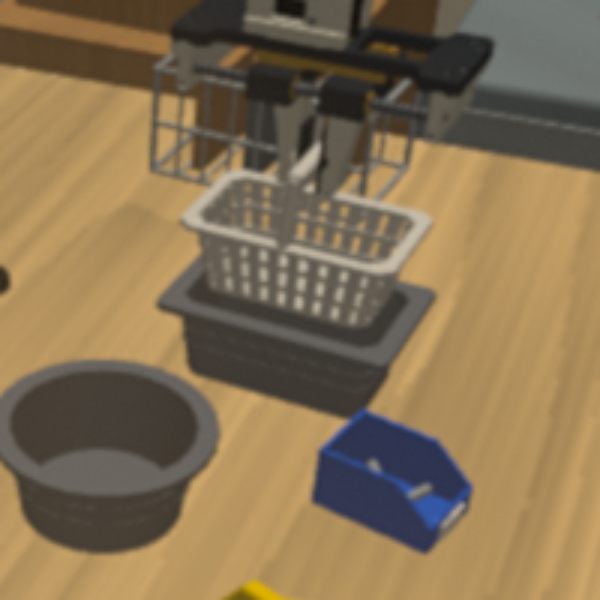

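Aligned within half a millimetre. Descend.

```bash
python3 -m handwheel '[[0,0,-0.5,0],[0,0,-0.5,0],[0,0,-0.5,0],[0,0,-0.5,0],[0,0,-0.5,0],[0,0,-0.5,0],[0,0,-0.5,0],[0,0,-0.5,0],[0,0,0,0]]';python3 -m handwheel '[[0,0,-0.5,0],[0,0,-0.3,0],[0,0,-0.3,0],[0,0,0,0]]';  python3 -m handwheel '[[0,0,-0.2,0],[0,0,-0.2,0],[0,0,0,0]]'
```

```text
t: 30.25
eef_pos: [0.4532, -0.3201, 0.2898]
ee_rot: [3.14, 0.0, -1.649]
force: [0.2, -0.5, -1.1]
width: 0.0117
t: 30.65
eef_pos: [0.4533, -0.3201, 0.2792]
ee_rot: [3.141, 0.0, -1.649]
force: [0.1, -0.5, -1.9]
width: 0.0116
t: 30.95
eef_pos: [0.4533, -0.3202, 0.2754]
ee_rot: [3.141, 0.0, -1.649]
force: [0.4, -0.1, -1.6]
width: 0.0117
```

```bash
python3 -m handwheel '[[0,0,-0.1,0],[0,0,-0.1,0],[0,0,0,0]]';python3 -m handwheel '[[0,0,-0.1,0],[0,0,0,0]]';  python3 -m handwheel '[[0,0,-0.1,0],[0,0,0,0]]'
```

```text
t: 31.25
eef_pos: [0.4534, -0.3202, 0.2736]
ee_rot: [3.141, 0.0, -1.649]
force: [0.2, 0.1, -1.5]
width: 0.0117
t: 31.45
eef_pos: [0.4534, -0.3202, 0.2726]
ee_rot: [3.142, 0.0, -1.649]
force: [-0.7, 0.6, -0.8]
width: 0.0117
t: 31.65
eef_pos: [0.4535, -0.3203, 0.2719]
ee_rot: [-3.141, -0.0, -1.648]
force: [-0.2, 0.4, 0.6]
width: 0.0119
```

```bash
python3 -m handwheel '[[0,0,-0.1,0],[0,0,0,0]]';  python3 -m handwheel '[[0,0,-0.05,0],[0,0,0,0]]'
```

```text
t: 31.85
eef_pos: [0.4534, -0.3202, 0.2718]
ee_rot: [-3.141, -0.0, -1.648]
force: [-3.0, 3.1, 10.0]
width: 0.0117
t: 32.05
eef_pos: [0.4534, -0.3202, 0.2718]
ee_rot: [-3.141, -0.001, -1.648]
force: [-4.9, 4.1, 14.1]
width: 0.0121
```

```bash
python3 -m handwheel '[[0,0,0.1,0],[0,0,0.1,0],[0,0,0,0]]'; python3 -m handwheel '[[0,0,0,0],[0,0,0,0],[0,0,0,0],[0,0,0,0],[0,0,0,0],[0,0,0,0]]' 0.6;  python3 -m handwheel '[[0,0,1,0],[0,0,2,0],[0,0,3,0],[0,0,3,0],[0,0,3,0],[0,0,2.3,0],[0,0,0,0]]' 0.5; python3 -m handwheel '[[0,3.2,0,-0.005],[0,3.2,0,-0.005],[0,3.2,0,-0.005],[0,3.2,0,-0.005],[0,3.2,0,-0.005],[0,3.2,0,-0.005],[0,3.2,0,-0.005],[0,3.2,0,-0.005],[0,3.2,0,-0.005],[0,3.2,0,-0.005],[0,3.2,0,-0.005],[0,3.2,0,-0.005],[0,3.2,0,-0.005],[0,3.2,0,-0.005],[0,3.2,0,-0.005],[0,3.2,0,-0.005],[0,3.2,0,-0.005],[0,3.2,0,-0.005],[0,3.2,0,-0.005],[0.2,0.1,0,-0.002]]'; python3 -m handwheel '[[0,0.1,0,0],[0,3.2,0,0],[0,0,0,0],[0,0,0,0]]';python3 - <<'E'
from h import *
f=grab("top","14");P=cloud(f);m=white(f)
a,b,c,d=440,225,545,345
p=P[b:d,a:c].reshape(-1,3);w=m[b:d,a:c].ravel();s=p[(p[:,2]>.055)&(p[:,2]<.08)];print("obtub",rect(s))
s=p[w&(p[:,2]>.055)&(p[:,2]<.08)]
for sx in(-1,1):
  for sy in(-1,1):
    q=s[(sx*(s[:,0]-.453)>.02)&(sy*(s[:,1]+.3205)>.02)];print(sx,sy,len(q),np.median(q[:,2]).round(4))
p=P[180:310,330:445].reshape(-1,3);s=p[(p[:,2]>.058)&(p[:,2]<.072)]
from scipy.optimize import least_squares
print("rtub",rect(s),cv2.minEnclosingCircle((s[:,:2]*1000).astype(np.float32)))
E
```

```text
t: 32.35
eef_pos: [0.4534, -0.3202, 0.272]
ee_rot: [-3.142, 0.0, -1.649]
force: [0.3, 0.3, -1.3]
width: 0.012
t: 32.95
eef_pos: [0.4534, -0.3202, 0.2722]
ee_rot: [-3.142, -0.0, -1.649]
force: [-0.9, -0.1, -0.0]
width: 0.035
t: 33.65
eef_pos: [0.4539, -0.3206, 0.4199]
ee_rot: [-3.135, -0.003, -1.648]
force: [-0.5, -0.5, 0.5]
width: 0.0438
t: 35.65
eef_pos: [0.4553, 0.2917, 0.4149]
ee_rot: [3.142, -0.0, -1.743]
force: [-0.7, -0.0, -0.3]
width: 0.0437
t: 36.05
eef_pos: [0.4553, 0.3213, 0.4151]
ee_rot: [3.141, -0.001, -1.745]
force: [-0.1, -0.1, 0.0]
width: 0.0434
obtub (array([ 453.2, -320.9]), array([116.1, 174.5]), 85.9)
-1 -1 248 0.0691
-1 1 271 0.0694
1 -1 264 0.0693
1 1 252 0.069
rtub (array([ 519.7, -119.2]), array([148.4, 148.7]), 88.6) ((519.6511840820312, -118.94436645507812), 75.01781463623047)
```

View pics/top14.png

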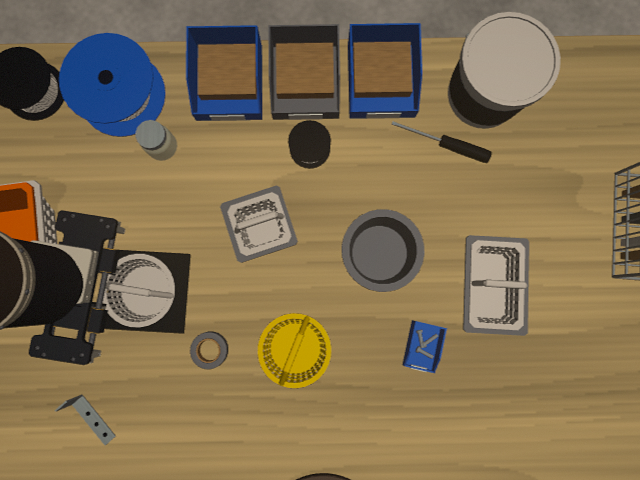

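```bash
python3 -m handwheel '[[0,0,-2,0],[0,0,-3,0],[0,0,-3,0],[0,0,-3,0],[0,0,-2,0],[0,0,-1.2,0],[0,0,-0.9,0],[0,0,0,0],[0,0,0,0]]' 0.5; python3 -m handwheel '[[0,0,0,0],[0,0,0,0],[0,0,0,0],[0,0,0,0],[0,0,0,0],[0,0,0,0],[0,0,0,0],[0,0,0,0],[0,0,0,0],[0,0,0,0]]' 1 20; python3 -m handwheel '[[0,0,1,0],[0,0,2,0],[0,0,2,0],[0,0,3,0],[0,0,2,0],[0,0,1,0],[0,0,0,0],[0,0,0,0]]'
python3 - <<'E'
from h import *
f=grab("side","15")
E
```

```text
t: 37.0
eef_pos: [0.4557, 0.3219, 0.265]
ee_rot: [-3.141, 0.001, -1.746]
force: [-0.1, 0.5, -0.2]
width: 0.044
t: 38.0
eef_pos: [0.4554, 0.3218, 0.2642]
ee_rot: [3.142, 0.0, -1.746]
force: [-0.9, -0.1, 1.5]
width: 0.0113
t: 38.8
eef_pos: [0.4551, 0.3215, 0.3733]
ee_rot: [3.141, -0.001, -1.746]
force: [-0.2, 0.3, -2.6]
width: 0.0117
```

View pics/side15.png

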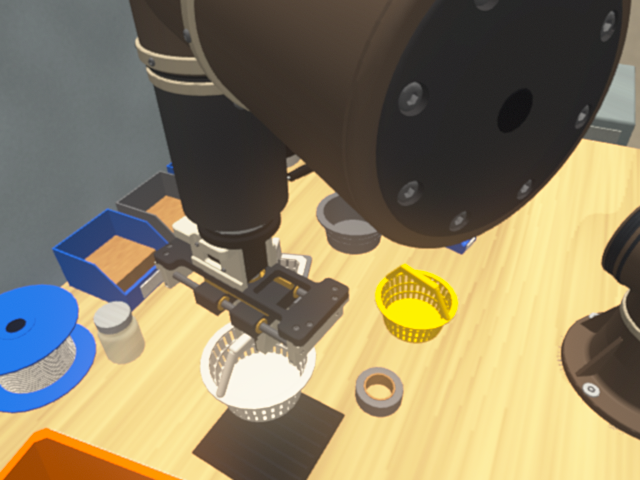

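```bash
python3 -m handwheel '[[0,0,2,0],[0,0,3,0],[0,0,0,0]]'; python3 -m handwheel '[[0.43,-2.93,0,0],[0.43,-2.93,0,0],[0.43,-2.93,0,0],[0.43,-2.93,0,0],[0.43,-2.93,0,0],[0.43,-2.93,0,0],[0.43,-2.93,0,0],[0.43,-2.93,0,0],[0.43,-2.93,0,0],[0.43,-2.93,0,0],[0.43,-2.93,0,0],[0.43,-2.93,0,0],[0.43,-2.93,0,0],[0.43,-2.93,0,0],[0.43,-2.93,0,0],[0,0,0,0],[0,0,0,0]]'; python3 -m handwheel '[[0,0,-2,0],[0,0,-2,0],[0,0,-2,0],[0,0,-2,0],[0,0,-1,0],[0,0,0,0],[0,0,0,0]]'
python3 - <<'E'
from h import *
f=grab("side","16");cv2.imwrite("pics/side16c.png",cv2.resize(f["image"][70:290,250:480,::-1],None,fx=2.6,fy=2.6))
P=cloud(f);m=white(f)
s=P[m];s=s[(np.hypot(s[:,0]-.52,s[:,1]+.119)<.1)];print(np.histogram(s[:,2],np.arange(.06,.2,.005)))
s=s[(s[:,2]>.11)&(s[:,2]<.14)];z=np.percentile(s[:,2],80);s=s[abs(s[:,2]-z)<.005];print("basket",z,cv2.minEnclosingCircle((s[:,:2]*1000).astype(np.float32)))
f=load("side","13");P=cloud(f);p=P.reshape(-1,3);s=p[(np.hypot(p[:,0]-.52,p[:,1]+.119)<.1)&(p[:,2]>.06)&(p[:,2]<.07)];print("tub",cv2.minEnclosingCircle((s[:,:2]*1000).astype(np.float32)))
E
```

```text
t: 39.15
eef_pos: [0.4562, 0.3223, 0.4268]
ee_rot: [-3.139, 0.003, -1.745]
force: [0.2, -0.2, -1.1]
width: 0.0118
t: 40.85
eef_pos: [0.5197, -0.1182, 0.4226]
ee_rot: [3.139, -0.0, -1.747]
force: [0.5, 0.5, -0.9]
width: 0.012
t: 41.55
eef_pos: [0.5203, -0.1173, 0.3347]
ee_rot: [-3.141, -0.0, -1.745]
force: [-0.1, -0.4, -0.8]
width: 0.0115
(array([ 22,   3,   0, 299,  56,  29,  64,  53,  32,  27,  86,  34,  10,
       206, 371,  20,   9,  14,  12,  13,  15,  13,  16,  71,  10,   0,
         0,   0]), array([0.06 , 0.065, 0.07 , 0.075, 0.08 , 0.085, 0.09 , 0.095, 0.1  ,
       0.105, 0.11 , 0.115, 0.12 , 0.125, 0.13 , 0.135, 0.14 , 0.145,
       0.15 , 0.155, 0.16 , 0.165, 0.17 , 0.175, 0.18 , 0.185, 0.19 ,
       0.195, 0.2  ]))
basket 0.13109458434957624 ((519.2213134765625, -113.09020233154297), 67.27255249023438)
tub ((517.9816284179688, -114.93846130371094), 76.40194702148438)
```

View pics/side16c.png

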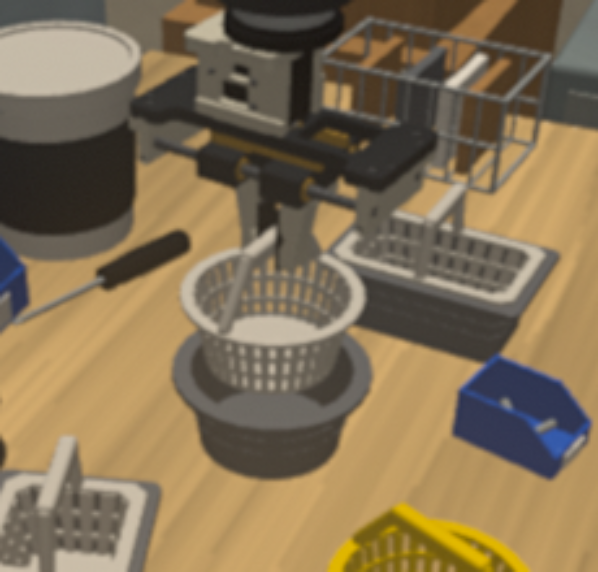

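```bash
python3 -m handwheel '[[-0.08,-0.13,-0.5,0],[0,0,-0.5,0],[0,0,-0.5,0],[0,0,-0.5,0],[0,0,0,0]]'; python3 -m handwheel '[[0,0,-0.5,0],[0,0,-0.5,0],[0,0,-0.5,0],[0,0,-0.5,0],[0,0,-0.5,0],[0,0,0,0]]';python3 -m handwheel '[[0,0,-0.4,0],[0,0,-0.3,0],[0,0,-0.3,0],[0,0,0,0],[0,0,0,0]]'
```

```text
t: 42.1
eef_pos: [0.5188, -0.119, 0.3133]
ee_rot: [3.14, -0.0, -1.746]
force: [-0.5, 0.6, -0.3]
width: 0.012
t: 42.7
eef_pos: [0.5188, -0.119, 0.2882]
ee_rot: [3.14, -0.0, -1.746]
force: [-0.4, -0.3, -0.7]
width: 0.0117
t: 43.2
eef_pos: [0.5191, -0.119, 0.2791]
ee_rot: [3.142, -0.0, -1.746]
force: [-0.2, 0.5, 0.1]
width: 0.0117
```

```bash
python3 -m handwheel '[[0.06,0.05,-0.2,0],[0,0,-0.2,0],[0,0,0,0]]'; python3 -m handwheel '[[0,0,-0.1,0],[0,0,-0.1,0],[0,0,0,0]]';python3 -m handwheel '[[0,0,-0.1,0],[0,0,0,0]]'
```

```text
t: 43.5
eef_pos: [0.5196, -0.1185, 0.2748]
ee_rot: [3.141, -0.0, -1.746]
force: [0.5, -0.5, -1.2]
width: 0.0116
t: 43.8
eef_pos: [0.5197, -0.1185, 0.273]
ee_rot: [3.141, -0.0, -1.746]
force: [0.2, 0.2, -1.1]
width: 0.012
t: 44.0
eef_pos: [0.5198, -0.1185, 0.2722]
ee_rot: [-3.141, 0.0, -1.746]
force: [0.1, 0.5, 0.0]
width: 0.0116
```

```bash
python3 -m handwheel '[[0,0,-0.1,0],[0,0,0,0]]';python3 -m handwheel '[[0,0,-0.1,0],[0,0,0,0]]'
```

```text
t: 44.2
eef_pos: [0.5198, -0.1185, 0.2721]
ee_rot: [-3.141, -0.0, -1.745]
force: [-3.4, 1.2, 7.6]
width: 0.0119
t: 44.4
eef_pos: [0.5197, -0.1185, 0.272]
ee_rot: [-3.141, -0.0, -1.745]
force: [-5.9, 2.0, 16.7]
width: 0.0119
```

Home. Release, rise and retreat toward the start side so the cameras see.

```bash
python3 -m handwheel '[[0,0,0.1,0],[0,0,0.1,0],[0,0,0,0]]'; python3 -m handwheel '[[0,0,0,0],[0,0,0,0],[0,0,0,0],[0,0,0,0],[0,0,0,0],[0,0,0,0]]' 0.6;  python3 -m handwheel '[[0,0,1,0],[0,0,2,0],[0,0,3,0],[0,0,3,0],[0,0,3,0],[0,0,2.3,0],[0,0,0,0]]' 0.5; python3 -m handwheel '[[-1.3,-3.2,0,0],[-1.3,-3.2,0,0],[-1.3,-3.2,0,0],[-1.3,-3.2,0,0],[-1.3,-3.2,0,0],[-1.3,-3.2,0,0],[-1.3,-3.2,0,0],[-1.3,-3.2,0,0],[-1.3,-3.2,0,0],[-1.3,-3.2,0,0],[-1.3,-3.2,0,0],[-1.3,-3.2,0,0],[-1.3,-3.2,0,0],[-1.3,-3.2,0,0],[-1.3,-3.2,0,0],[-1.3,-3.2,0,0],[0,0,0,0],[0,0,0,0]]';python3 - <<'E'
from h import *
f=grab("top","17");P=cloud(f);m=white(f);f0=load("top","0");P0=cloud(f0)
def chk(n,a,b,c,d,cx,cy):
    p=P[b:d,a:c].reshape(-1,3);w=m[b:d,a:c].ravel();s=p[(p[:,2]>.055)&(p[:,2]<.08)];print(n,rect(s))
    s=p[w&(p[:,2]>.06)&(p[:,2]<.08)]
    print([np.median(s[(sx*(s[:,0]-cx)>.02)&(sy*(s[:,1]-cy)>.02)][:,2]).round(4) for sx in(-1,1) for sy in(-1,1)])
    g=p[(p[:,2]>.1)&(p[:,2]<.2)];print(" bar",rect(g),g[:,2].max().round(4))
chk("sq",205,165,310,270,.571,.1046);chk("ob",440,225,545,345,.453,-.321);chk("rd",330,180,445,310,.5197,-.119)
for n,(a,b,c,d),lo,hi in(("reel",(280,115,335,172),.045,.07),("tape",(185,325,235,375),.015,.035),("bin",(395,312,455,380),.03,.06),("yl",(250,305,340,395),.045,.06)):
    for Q in(P0,P):
        p=Q[b:d,a:c].reshape(-1,3);print(n,rect(p[(p[:,2]>lo)&(p[:,2]<hi)]))
grab("side","17")
E
```

```text
t: 44.7
eef_pos: [0.5197, -0.1185, 0.2722]
ee_rot: [-3.141, 0.0, -1.746]
force: [0.9, -0.3, 0.4]
width: 0.0116
t: 45.3
eef_pos: [0.5197, -0.1185, 0.2722]
ee_rot: [3.142, 0.0, -1.746]
force: [-0.8, 0.0, -0.2]
width: 0.035
t: 46.0
eef_pos: [0.5203, -0.1187, 0.4198]
ee_rot: [-3.135, 0.001, -1.745]
force: [0.1, -0.1, -1.2]
width: 0.0439
t: 47.8
eef_pos: [0.311, -0.631, 0.4143]
ee_rot: [3.141, 0.001, -1.747]
force: [-0.0, 1.7, 0.6]
width: 0.0438
sq (array([571.3, 104.7]), array([114.5, 113.9]), 17.5)
[np.float64(0.0692), np.float64(0.0683), np.float64(0.0685), np.float64(0.0683)]
 bar (array([570.5, 102.6]), array([12.4, 79.5]), 17.3) 0.1228
ob (array([ 453.2, -321.1]), array([116.3, 174.3]), 85.8)
[np.float64(0.069), np.float64(0.0692), np.float64(0.0693), np.float64(0.0691)]
 bar (array([ 453.3, -319.3]), array([77.1, 12. ]), 85.3) 0.1238
rd (array([ 519.5, -118.7]), array([148.3, 148.9]), 25.2)
[np.float64(0.0691), np.float64(0.0689), np.float64(0.0694), np.float64(0.0689)]
 bar (array([ 520. , -118.4]), array([95.3, 12.4]), 80.3) 0.1234
reel (array([725.5,  10.3]), array([78.9, 78.7]), 38.0)
reel (array([725.6,  10. ]), array([79.2, 78.9]), 53.4)
tape (array([344.3, 202.2]), array([66.6, 67.3]), 43.2)
tape (array([344.3, 202.1]), array([67.4, 66.7]), 76.5)
bin (array([ 347.8, -195.8]), array([59.5, 74.7]), 75.8)
bin (array([ 348. , -195.3]), array([59.2, 74.7]), 75.7)
yl (array([344.4,  43.3]), array([130.3, 130.1]), 88.9)
yl (array([344.5,  43.2]), array([130.5, 129.9]), 87.5)
```

View pics/top17.png

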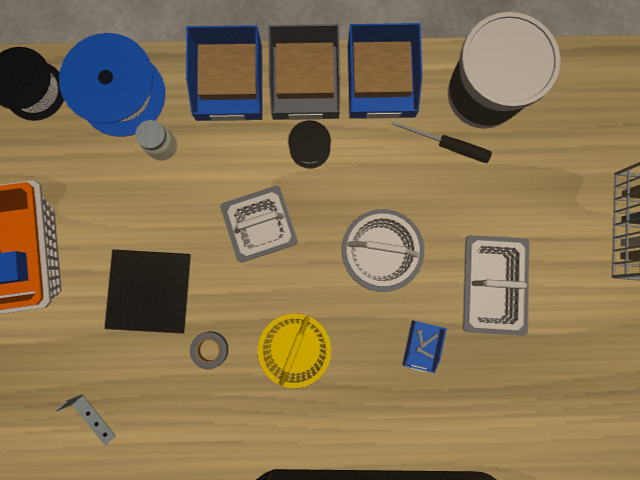

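View pics/side17.png

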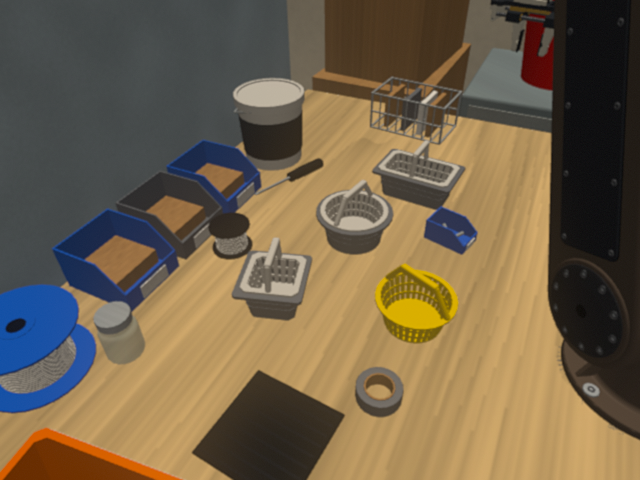

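```bash
python3 -c "
from station import arm
print(arm.job_done(), arm.get_state()['t'])"
```

```text
the job is handed in; nothing more can be done
the job is handed in; nothing more can be done
```

All three white baskets are now in the tubs of their own shape, and I handed the job in at about 48 s; no verdict is reported. I parked the round basket on the mat, put the square basket in the square tub and the oblong one in the oblong tub. The round basket then went into the round tub. I pressed each home lightly, with peak readings of about 12–17 N.

**Last checks:**
- **Flanges:** all three lie level on the rim, 68–69 mm up at every corner (69 mm expected).
- **Tubs and bystanders:** the tubs, cable reel, tape roll, small bin and yellow basket all read within about 0.5 mm of where they started.
- **Robot:** the gripper is open and clear of everything.

**What went wrong or disagreed:**
- **First grip:** I lifted the round basket before the fingers had fully closed, so the bar was caught near the fingertips. I set it back on the square tub and gripped it again, and it did not slip.
- **Handle tops:** the highest points measured were 4–6 mm above the expected 118 mm. I took this as depth noise, since the flanges and the pressing heights agreed with fully home.

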